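Set the bell timer for the beans

ROBOT

A 6-joint arm with a two-finger parallel gripper is mounted at the origin on the work surface. World frame = base frame: x ahead of the robot, y to its left, z up, the work surface at z = 0. Lengths are in m, angles in rad, forces in N, time in s.
With the tool pointing down it reaches from about 0.15 to 0.775 m from the base axis. Payload 6.1 kg.
Tool frame: the origin (TCP) lies on the centre line of the jaws, within the pads' length; the fingertips stand 11 mm ahead of it and the grasp point (between the pads) lies 8 mm behind it; z points along the fingers, y is the line along which they close (so a half turn about z gives the same grasp; the last joint's range is limited). The gripper opens to 85 mm and grips with 20 to 120 N. Pads are 22 mm wide; open, the fingers measure 114 mm over their backs; the gripper's body (76 mm by 85 mm) begins 54 mm behind the grasp point. The pads swing forward as they close: fully open they stand 13 mm farther back than shut.
Start: joints at [-1.175, 0.126, -0.04, 1.405, 0, 1.571], TCP at [0.202, -0.484, 0.242] pointing down, gripper open.
Joint ranges: [-2.72, 2.72], [-0.95, 1.95], [-1.27, 1.35], [-1.78, 2.02], [-1.46, 1.47], [-3.14, 3.14]. Speed limits (rad/s): [2.39, 2.39, 3.01, 3.14, 3.14, 3.14].

INTERFACE

Orientations are given as a rotation vector (axis times angle).
In Python, from bench import * gives the robot as it stands.
- The arm moves only by the shell command python3 -m pendant 'ROWS' [OPENING]. ROWS is JSON, a list of rows, each a list of 2 entries, a list of its own where there are three numbers: the shift along the tool's x, y, z in m, then the turn, a rotation vector about the tool's x, y, z in degrees. A call has 1 to 20 rows; each row shifts and turns the commanded pose from where the row before left it, along the tool's axes as they then stand; what a row does not reach is not made up. A row lasts 1/12 s, in which the tool goes at most 41.7 mm and 7.16 degrees, less where a joint would pass 70% of its speed; a pose out of reach is approached as far as the arm can. A call is refused whole if a number of a shift passes 0.0417 or a number of a turn 7.16, either way. A call with a gripper value outside its range is refused whole. OPENING is the closure, from 0 (fully open) to 1 (shut), set as the call begins (- or left out, the last holds). The fingers move at their own pace and stop on an object; the grip force is fixed at half the most. Time passes only in rows, so rows that do not move let the fingers close. It gives the time, the measured TCP pose, the force, the opening and the grip force at its end, in the units of the state.
- read_state(): the state, without advancing time (a new reading comes with each control period).
- read_camera(name): name is "scene" or "top"; returns the picture (400x640x3 uint8, red, green, blue); there is no depth.
- calibration(name): a dict with "vertical_fov" (degrees; the focal length in pixels is half the picture's height over the tangent of half this angle, whatever the lens; pixels are square), "cx", "cy" (the principal point, pixels), "R" (3x3) and "t" (3): a world point X has camera coordinates R X + t. Camera axes: x right, y down, z forward; pixel columns grow to the right and rows downward; lengths in m; the calibration is good to about 2 mm. A picture is of the moment at which its call begins. calibration takes no time and is no camera call.
- job_done(): hands the job in; it is judged then, once.
The state is a dict: "t": time; "q": joint angles; "qvel": joint speeds; "tau": joint torques, N m; "position": TCP position; "tcp_rot": TCP orientation; "wrist_force": force on the tool from outside, world axes, zero at the start; "moment": the same for the moment, N m; "opening": opening from 0.0 (shut) to 1.0 (fully open); "finger_force": force on a finger pad.
Only numpy, scipy, OpenCV 4.12 (cv2) and the standard library are available. Lean on these libraries where they do the work, as an engineer would, in place of code of your own. Each camera call takes 0.05 s, during which the arm holds its last target. There are 200 camera calls.

TASK

The beans need 45 minutes: set the wind-up bell timer on the board. Wind its dial clockwise until the pointer is clearly past the 60 mark so that the spring is full, then turn it back to 45 and let go. Lean on the dial gently while you turn, just enough that the timer does not skid round or wander on the board, without pressing hard, and leave the mug, the jar and the salt pot alone.

Things in the scene. Friction and masses are not known exactly. Their poses are not given: they have to be found in the camera images.
- board: Thick wooden chopping board, 360 x 460 mm, fixed to the counter; its top stands 18 to 22 mm above the counter (worn). Origin: centre of its underside, its top is 22 mm above that; z up.
- timer: Round red wind-up kitchen timer, 92 mm across, 200 to 290 g, loose on the board on four rubber feet 36 mm from its axis. Origin: centre of its underside; z up, x to the red zero mark. Turned without leaning on it, the whole timer turns with the dial; about 10 to 20 N of downward push holds it on the board. More than 30 N on the board, the weight included, is too hard.
- dial (a joint): Turn of the black dial relative to the timer, rad, growing clockwise seen from above: 0 with the pointer at the zero mark, 0.096 a minute (45 min = 4.32, 60 min = 5.76), hard stop at 6.00, just past 60. At the start 28 to 38 minutes are left. Winding takes about 0.16 to 0.20 N m (friction and a spring), turning back about 0.06 N m; the dial stays where it is left.
- dial_bar (a point): Point on the dial's axis, 55 mm above the timer's underside, middle of the dial's upright black grip bar: 46 mm long, 14 wide, from 41 to 69 mm above the underside. x points along the bar to its pointing end (white line, blue pointer), z up; turns with the dial. The bar stands on a flat round skirt, 50 mm across, top at 41 mm, which turns with it; fingertips can lean on it.
- timer_zero (a point): Point on the timer's rim at its red zero mark, 44 mm from the axis. The fixed white scale on the upper face, 34 mm above the timer's underside, has black marks every 5 minutes, 5.5 degrees a minute, clockwise seen from above from the red 0 to 60; longer marks at 0, 15, 30, 45 and 60; between 60 and 0 a gap of 30 degrees.
- mug: Blue mug, 76 mm across, 80 mm high, loose on the board. Origin: centre of its underside.
- jar: Amber glass jar with a brass-coloured cap, 66 mm across, 95 mm high, loose on the board. Origin: centre of its underside.
- salt: Small wooden salt pot with a knob lid, 60 mm across, 46 mm high, loose on the board. Origin: centre of its underside.
Not all that is in view belongs to the job. Leave any pink or purple look-alike of the timer alone.

How it is judged:
By the outcome, as a careful person would: the job done as asked, in the order asked, and still so for the second after the job is handed in, with the robot touching nothing.
It also fails if it takes over 72 s, if anything falls off the work surface, if the arm or the gripper's body presses on something with over 40 N, if the wrist force passes 120 N, or if a joint passes its speed limit or range.

## Working session

There is one attempt and no reset: what is moved stays moved. The work goes in short steps, Python scripts to look and compute and a shell command to move; the robot and the scene stay as the last step left them, time stands still between calls to the robot, and variables do not carry over. Pictures are saved under pics/ and viewed, at most 10 in all, crops included, and the job is handed in when it is done.

```bash
mkdir -p pics
python3 - <<'E'
from bench import *
import cv2
for n in("scene","top"):
    cv2.imwrite(f"pics/{n}0.png",read_camera(n)[:,:,::-1]); c=calibration(n); print(n,c)
print(read_state())
E
```

```text
scene {'vertical_fov': 46.56093465920734, 'cx': 315.1678029511981, 'cy': 194.24491165971034, 'R': array([[ 0.28365868,  0.95892343,  0.00190116],
       [ 0.81367079, -0.23964152, -0.52963364],
       [-0.5074225 ,  0.1517821 , -0.84822438]]), 't': array([-0.24385954, -0.50571999,  1.22548626])}
top {'vertical_fov': 44.93818788441959, 'cx': 318.5586495981791, 'cy': 202.789128471066, 'R': array([[-0.0161031 , -0.99977447,  0.01384552],
       [-0.99830355,  0.01530143, -0.05617728],
       [ 0.05595276, -0.01472666, -0.9983248 ]]), 't': array([0.03567378, 0.68136171, 1.03547326])}
{'t': 0.1, 'q': array([-1.17500657e+00,  1.26327733e-01, -4.04858660e-02,  1.40537851e+00,
        6.40261763e-06,  1.57078988e+00]), 'qvel': array([-1.36115728e-03, -5.04716989e-04,  2.43057743e-03,  1.63048246e-04,
       -3.64518023e-05, -1.32772223e-03]), 'tau': array([-1.07604308e-03, -4.36902916e+01,  3.53607023e+01,  1.36386321e-02,
       -1.85099697e-05,  7.43734120e-06]), 'position': array([ 0.20227979, -0.48410449,  0.24161177]), 'tcp_rot': array([-3.07893194e+00, -6.17395721e-01,  4.21005876e-04]), 'wrist_force': array([ 0.38485015,  0.58365216, -1.74454726]), 'moment': array([ 0.03669535, -0.00727832, -0.02634788]), 'finger_force': 0.0, 'opening': 1.003967622759198}
```

View pics/scene0.png

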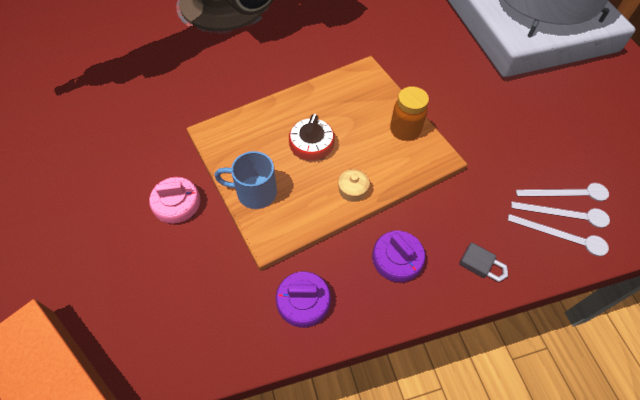

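View pics/top0.png

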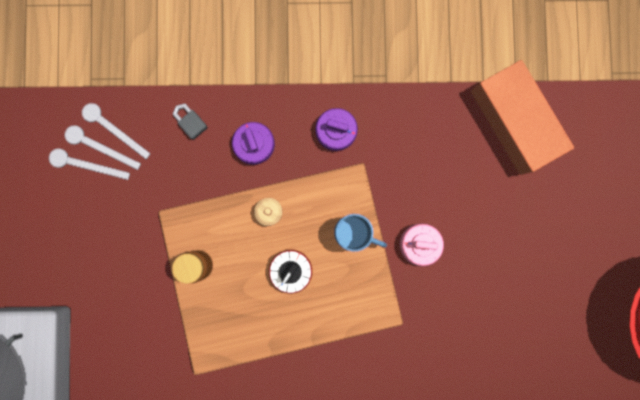

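Candidates are the red and white timer on the board at scene (312,137) / top (290,272), pink at scene (175,200), and purple at scene (303,298) and (400,256). By the description I choose the red one on the board, and check it in a crop.

```bash
cat > h.py <<'E'
from bench import *
import cv2, numpy as np
def cam(n):
    c=calibration(n); f=200/np.tan(np.radians(c["vertical_fov"]/2))
    return np.array([[f,0,c["cx"]],[0,f,c["cy"]],[0,0,1]]),c["R"],c["t"]
def cast(n,uv,z):
    K,R,t=cam(n); o=-R.T@t; d=R.T@np.linalg.solve(K,[*uv,1]); return o+d*(z-o[2])/d[2]
def proj(n,X):
    K,R,t=cam(n); p=K@(R@np.array(X)+t); return p[:2]/p[2]
def ortho(img,n,c,z,half=.06,px=400):
    # world-aligned picture of plane z: up=+x, left=+y
    s=[(c[0]+a*half,c[1]+b*half,z) for a,b in((1,1),(1,-1),(-1,-1),(-1,1))]
    H=cv2.getPerspectiveTransform(np.float32([proj(n,p) for p in s]),np.float32([[0,0],[px,0],[px,px],[0,px]]))
    return cv2.warpPerspective(img,H,(px,px),flags=cv2.INTER_CUBIC)
E
python3 - <<'E'
from h import *
o=[]
for n,w in(("scene",(312,137)),("top",(290,272))):
    im=cv2.imread(f"pics/{n}0.png"); hsv=cv2.cvtColor(im,cv2.COLOR_BGR2HSV)
    m=((hsv[...,1]<70)&(hsv[...,2]>110)).astype(np.uint8); 
    k=np.zeros_like(m); cv2.circle(k,w,28,1,-1); m*=k
    p=cv2.findNonZero(m); e=cv2.fitEllipse(cv2.convexHull(p)); print(n,e,cast(n,e[0],.054))
    for nm,q,z in(("mug",(255,165) if n=="scene" else (354,232),.1),("jar",(413,98) if n=="scene" else (187,268),.115),("salt",(354,180) if n=="scene" else (268,212),.06)): print(nm,cast(n,q,z).round(3))
    c=cast(n,e[0],.054); o.append(ortho(im,n,c,.054))
cv2.imwrite("pics/o0.png",np.hstack(o))
E
```

```text
scene ((311.3311767578125, 133.31192016601562), (36.388118743896484, 41.31065368652344), 84.20947265625) [0.53412662 0.0882623  0.054     ]
mug [ 0.612 -0.038  0.1  ]
jar [0.554 0.286 0.115]
salt [0.667 0.131 0.06 ]
top ((289.7913513183594, 271.62115478515625), (40.99475860595703, 41.3382568359375), 19.234880447387695) [0.5367788  0.08789854 0.054     ]
mug [ 0.617 -0.044  0.1  ]
jar [0.552 0.286 0.115]
salt [0.662 0.132 0.06 ]
```

View pics/o0.png

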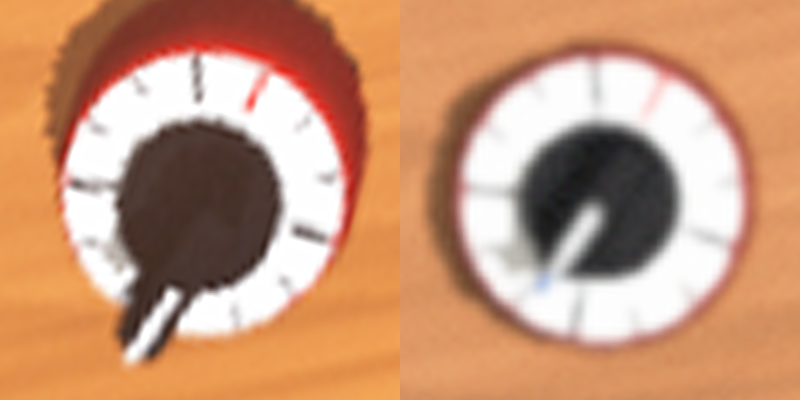

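The crop confirms it: red zero mark at (657,95), centre (604,197), pointer tip (545,283) in the right panel, so the dial reads about 34 min. World angles are zero mark ≈ -27.5° and pointer ≈ 145°, and the centre is ≈ (0.5355, 0.088). I move above it.

```bash
python3 -m pendant '[[[0.0132,-0.01,0],[0,0,0]],[[0.0264,-0.02,0],[0,0,0]],[[0.0264,-0.02,0],[0,0,0]],[[0.0264,-0.02,0],[0,0,0]],[[0.0264,-0.02,0],[0,0,0]],[[0.0264,-0.02,0],[0,0,0]],[[0.0264,-0.02,0],[0,0,0]],[[0.0264,-0.02,0],[0,0,0]],[[0.0264,-0.02,0],[0,0,0]],[[0.0264,-0.02,0],[0,0,0]],[[0.0264,-0.02,0],[0,0,0]],[[0.0264,-0.02,0],[0,0,0]],[[0.0264,-0.02,0],[0,0,0]],[[0.0264,-0.02,0],[0,0,0]],[[0.0264,-0.02,0],[0,0,0]],[[0.0264,-0.02,0],[0,0,0]],[[0.0264,-0.02,0],[0,0,0]],[[0.0264,-0.02,0],[0,0,0]],[[0.0264,-0.02,0],[0,0,0]],[[0.0264,-0.02,0],[0,0,0]]]' 0.6; python3 -c "
from bench import *;s=read_state();print(s['q'],s['wrist_force'])"
```

```text
t: 1.77
position: [0.5274, 0.0756, 0.2419]
tcp_rot: [3.08, 0.618, -0.001]
wrist_force: [0.0, -1.4, 0.2]
opening: 0.399
finger_force: 0.0
[ 1.42358627e-01  1.41126121e-01 -2.27576876e-02  1.40755782e+00
 -4.28922036e-05  2.88784378e+00] [ 0.04412561 -1.36749694  0.23943098]
```

```bash
python3 -m pendant '[[[0,0,0],[0,0,-7.1]],[[0,0,0],[0,0,-7.1]],[[0,0,0],[0,0,-7.1]],[[0,0,0],[0,0,-7.1]],[[0,0,0],[0,0,-7.1]],[[0,0,0],[0,0,-7.1]],[[0,0,0],[0,0,-7.1]],[[0,0,0],[0,0,-7.1]],[[0,0,0],[0,0,-7.1]],[[0,0,0],[0,0,-7.1]],[[0,0,0],[0,0,-7.1]],[[0,0,0],[0,0,-7.1]],[[0,0,0],[0,0,-7.1]],[[0,0,0],[0,0,-7.1]],[[0,0,0],[0,0,-7.1]],[[0,0,0],[0,0,-7.1]],[[0,0,0],[0,0,-7.1]],[[0,0,0],[0,0,-7.1]],[[0,0,0],[0,0,-7.1]],[[0,0,0],[0,0,-7.1]]]' && python3 -m pendant '[[[0,0,0],[0,0,-7.1]],[[0,0,0],[0,0,-7.1]],[[0,0,0],[0,0,-7.1]],[[0,0,0],[0,0,-7.1]],[[0,0,0],[0,0,-7.1]],[[0,0,0],[0,0,-7.1]],[[0,0,0],[0,0,-7.1]],[[0,0,0],[0,0,-7.1]],[[0,0,0],[0,0,-7.1]],[[0,0,0],[0,0,-7.1]],[[0,0,0],[0,0,-7.1]],[[0,0,0],[0,0,-7.1]],[[0,0,0],[0,0,-7.1]],[[0,0,0],[0,0,-7.1]],[[0,0,0],[0,0,-7.1]],[[0,0,0],[0,0,-7.1]],[[0,0,0],[0,0,-7.1]],[[0,0,0],[0,0,-7.1]],[[0,0,0],[0,0,-7.1]],[[0,0,0],[0,0,-7.1]]]'; python3 -m pendant '[[[0,0,0],[0,0,-7.1]],[[0,0,0],[0,0,-7.1]],[[0,0,0],[0,0,-4]],[[0,0,0],[0,0,0]],[[0,0,0],[0,0,0]]]'
cat > st.py <<'E'
from h import *
from scipy.spatial.transform import Rotation as Ro
s=read_state(); R=Ro.from_rotvec(s['tcp_rot']).as_matrix(); p=s['position']
print('t',s['t'],'p',p.round(4),'yaw',np.degrees(np.arctan2(R[1,0],R[0,0])).round(1),'q6',np.degrees(s['q'][5]).round(1),'F',s['wrist_force'].round(1),'M',s['moment'].round(2),'z',R[:,2].round(3))
def d(x,y,z): print('tool delta to',(x,y,z),(R.T@(np.array([x,y,z])-p)).round(4))
E
python3 -c "
from st import *
d(.5355,.088,.11)
for n in('scene','top'): cv2.imwrite(f'pics/{n}1.png',read_camera(n)[:,:,::-1])"
```

```text
t: 3.43
position: [0.5268, 0.0739, 0.2418]
tcp_rot: [-0.409, -3.114, 0.0]
wrist_force: [0.6, 0.1, -0.2]
opening: 0.399
finger_force: 0.0
t: 5.1
position: [0.5268, 0.0739, 0.2418]
tcp_rot: [2.811, -1.401, -0.001]
wrist_force: [0.0, 0.7, 0.3]
opening: 0.398
finger_force: 0.0
t: 5.52
position: [0.5269, 0.0739, 0.2419]
tcp_rot: [2.994, -0.951, -0.001]
wrist_force: [0.6, 0.5, -0.1]
opening: 0.404
finger_force: 0.0
t 5.5167 p [0.5269 0.0739 0.2419] yaw -35.2 q6 -136.8 F [ 0.6  0.5 -0.1] M [0.03 0.01 0.  ] z [-0.001 -0.    -1.   ]
tool delta to (0.5355, 0.088, 0.11) [-0.001  -0.0166  0.1319]
```

```bash
python3 -m pendant '[[[-0.001,-0.0056,0.01],[0,0,0]],[[0,-0.0055,0.03],[0,0,0]],[[0,-0.0055,0.03],[0,0,0]],[[0,0,0.03],[0,0,0]],[[0,0,0.02],[0,0,0]],[[0,0,0.01],[0,0,0]],[[0,0,0],[0,0,0]],[[0,0,0],[0,0,0]]]'; python3 -c "
from st import *
o=[]
for n in('scene','top'):
  im=read_camera(n)[:,:,::-1].copy(); u,v=proj(n,(.5355,.088,.06)).astype(int); o.append(cv2.resize(im[v-50:v+50,u-50:u+50],(400,400),interpolation=cv2.INTER_CUBIC)); print(n,u-50,v-50,proj(n,(.5355,.088,.089)))
cv2.imwrite('pics/c1.png',np.hstack(o))"
```

```text
t: 6.28
position: [0.5357, 0.0882, 0.1124]
tcp_rot: [2.995, -0.948, -0.001]
wrist_force: [-0.0, -0.2, 0.3]
opening: 0.401
finger_force: 0.0
t 6.2833 p [0.5357 0.0882 0.1124] yaw -35.1 q6 -135.5 F [-0.  -0.2  0.3] M [-0.01 -0.    0.05] z [-0. -0. -1.]
scene 261 81 [311.30691818 122.18410238]
top 239 222 [288.9587537 273.751188 ]
```

View pics/c1.png

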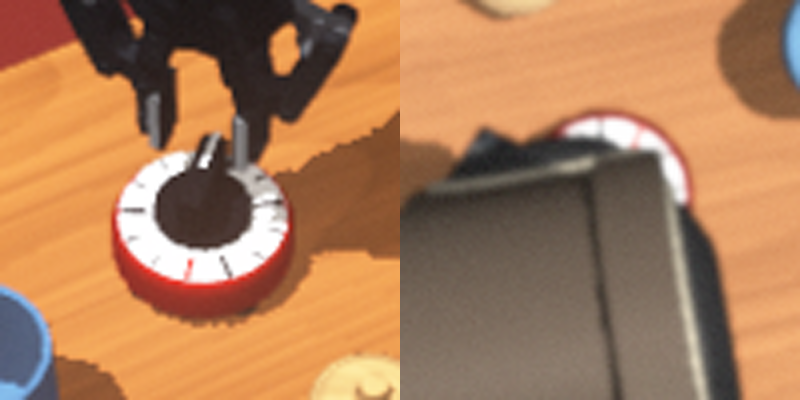

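The view shows the bar at (207,150) between the two fingertips at (157,135) and (240,145). I descend to TCP z ≈ 0.077 and close.

```bash
python3 -m pendant '[[[0,0,0.01],[0,0,0]],[[0,0,0.012],[0,0,0]],[[0,0,0.008],[0,0,0]],[[0,0,0.004],[0,0,0]],[[0,0,0],[0,0,0]],[[0,0,0],[0,0,0]]]' && python3 -c "from st import *" && python3 -m pendant '[[[0,0,0],[0,0,0]],[[0,0,0],[0,0,0]],[[0,0,0],[0,0,0]],[[0,0,0],[0,0,0]],[[0,0,0],[0,0,0]],[[0,0,0],[0,0,0]]]' 1; python3 -c "from st import *"
```

```text
t: 6.88
position: [0.5358, 0.0881, 0.0784]
tcp_rot: [-2.995, 0.948, 0.0]
wrist_force: [-0.3, -0.6, -0.8]
opening: 0.404
finger_force: 0.0
t 6.8833 p [0.5358 0.0881 0.0784] yaw -35.1 q6 -135.5 F [-0.3 -0.6 -0.8] M [0.01 0.06 0.  ] z [-0.  0. -1.]
t: 7.38
position: [0.5362, 0.0882, 0.079]
tcp_rot: [-2.995, 0.948, -0.002]
wrist_force: [0.9, -0.0, 5.4]
opening: 0.148
finger_force: 59.6
t 7.3833 p [0.5362 0.0882 0.079 ] yaw -35.1 q6 -135.5 F [ 0.9 -0.   5.4] M [-0.04  0.15  0.01] z [ 0.001  0.    -1.   ]
```

```bash
python3 -m pendant '[[[0,0,0.0004],[0,0,0]],[[0,0,0.0004],[0,0,0]],[[0,0,0],[0,0,0]],[[0,0,0],[0,0,0]],[[0,0,0],[0,0,0]]]'; python3 -c "from st import *"
```

```text
t: 7.8
position: [0.5363, 0.0882, 0.079]
tcp_rot: [-2.994, 0.948, -0.003]
wrist_force: [-2.4, -0.3, 11.4]
opening: 0.149
finger_force: 60.6
t 7.8 p [0.5363 0.0882 0.079 ] yaw -35.1 q6 -135.5 F [-2.4 -0.3 11.4] M [-0.13  0.59 -0.02] z [ 0.002  0.    -1.   ]
```

```bash
python3 -m pendant '[[[0,0,0.0004],[0,0,0]],[[0,0,0],[0,0,0]],[[0,0,0],[0,0,1]],[[0,0,0],[0,0,2]],[[0,0,0],[0,0,3]],[[0,0,0],[0,0,3]],[[0,0,0],[0,0,3]],[[0,0,0],[0,0,3]],[[0,0,0],[0,0,3]],[[0,0,0],[0,0,3]],[[0,0,0],[0,0,3]],[[0,0,0],[0,0,3]],[[0,0,0],[0,0,3]]]'; python3 -c "from st import *"
```

```text
t: 8.88
position: [0.537, 0.0888, 0.079]
tcp_rot: [-2.643, 1.692, -0.003]
wrist_force: [-0.3, 2.5, 11.5]
opening: 0.149
finger_force: 60.7
t 8.8833 p [0.537  0.0888 0.079 ] yaw -65.2 q6 -105.4 F [-0.3  2.5 11.5] M [0.31 0.26 0.18] z [ 0.003  0.002 -1.   ]
```

```bash
python3 -m pendant '[[[0,0,0.0003],[0,0,3]],[[0,0,0],[0,0,3]],[[0,0,0],[0,0,3]],[[0,0,0],[0,0,3]],[[0,0,0],[0,0,3]],[[0,0,0],[0,0,3]],[[0,0,0],[0,0,3]],[[0,0,0],[0,0,3]],[[0,0,0],[0,0,3]],[[0,0,0],[0,0,3]],[[0,0,0],[0,0,3]],[[0,0,0],[0,0,3]],[[0,0,0],[0,0,3]],[[0,0,0],[0,0,3]],[[0,0,0],[0,0,3]]]'
cat > look.py <<'E'
import sys
from st import *
# timer centre + zero mark angle in the scene view (face z .054)
for n in("scene","top"):
    im=read_camera(n)[:,:,::-1].copy(); hsv=cv2.cvtColor(im,cv2.COLOR_BGR2HSV)
    o=ortho(im,n,(.5355,.088),.054); cv2.imwrite(f"pics/{sys.argv[1]}{n}.png",o)
    h=cv2.cvtColor(o,cv2.COLOR_BGR2HSV); m=((h[...,1]>60)&(h[...,2]>120)&((h[...,0]<10)|(h[...,0]>170))).astype(np.uint8)
    yy,xx=np.mgrid[:400,:400]; wx=(199.5-yy)*.12/400; wy=(199.5-xx)*.12/400; r=np.hypot(wx,wy)
    k=(m>0)&(r>.028)&(r<.039)
    a=np.degrees(np.arctan2(wy[k].mean(),wx[k].mean())) if k.any() else None
    print(n,'zero',a,k.sum())
E
python3 look.py a
```

```text
t: 10.13
position: [0.5382, 0.0886, 0.079]
tcp_rot: [-1.793, 2.573, -0.004]
wrist_force: [3.5, 0.5, 11.3]
opening: 0.15
finger_force: 60.6
t 10.1333 p [0.5382 0.0886 0.079 ] yaw -110.2 q6 -60.4 F [ 3.5  0.5 11.3] M [ 0.13 -0.46  0.19] z [ 0.006  0.001 -1.   ]
scene zero -29.589779877359096 321
top zero None 0
```

Run:
```python
from h import *
o=ortho(cv2.imread("pics/scene0.png"),"scene",(.5355,.088),.054)
h=cv2.cvtColor(o,cv2.COLOR_BGR2HSV); m=((h[...,1]>60)&(h[...,2]>120)&((h[...,0]<10)|(h[...,0]>170)))
yy,xx=np.mgrid[:400,:400]; wx=(199.5-yy)*.12/400; wy=(199.5-xx)*.12/400; r=np.hypot(wx,wy)
k=m&(r>.028)&(r<.039); print(np.degrees(np.arctan2(wy[k].mean(),wx[k].mean())),k.sum())
cv2.imwrite("pics/cmp.png",np.hstack([o,cv2.imread("pics/ascene.png")]))
```

```text
-26.983390024527868 315
```

View pics/cmp.png

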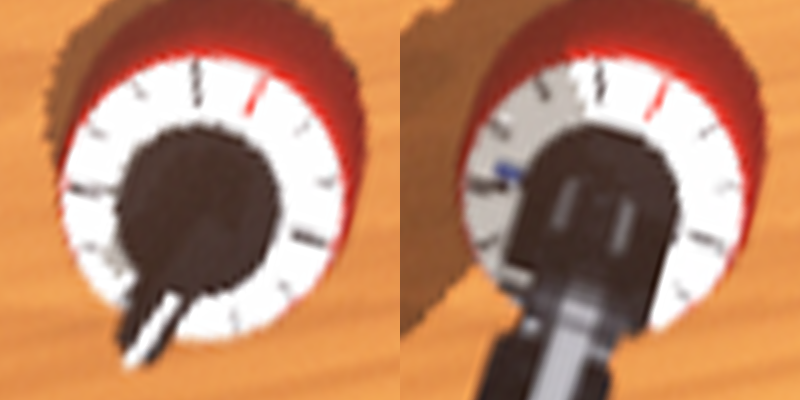

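```bash
python3 -m pendant '[[[-0.0003,-0.0007,0.0003],[0,0,0]],[[-0.0002,-0.0007,0],[0,0,0]],[[0,0,0],[0,0,2]],[[0,0,0],[0,0,3]],[[0,0,0],[0,0,3]],[[0,0,0],[0,0,3]],[[0,0,0],[0,0,3]],[[0,0,0],[0,0,3]],[[0,0,0],[0,0,3]],[[0,0,0],[0,0,3]],[[0,0,0],[0,0,3]],[[0,0,0],[0,0,3]],[[0,0,0],[0,0,3]],[[0,0,0],[0,0,3]],[[0,0,0],[0,0,3]],[[0,0,0],[0,0,3]]]'; python3 look.py b
```

```text
t: 11.57
position: [0.5393, 0.0878, 0.079]
tcp_rot: [-0.778, 3.038, -0.003]
wrist_force: [1.0, -2.4, 12.6]
opening: 0.146
finger_force: 61.0
t 11.5667 p [0.5393 0.0878 0.079 ] yaw -151.3 q6 -19.4 F [ 1.  -2.4 12.6] M [-0.63 -0.03  0.22] z [ 0.005 -0.001 -1.   ]
scene zero -29.900452058853077 306
top zero None 0
```

```bash
python3 -m pendant '[[[0,0,0],[0,0,3]],[[0,0,0],[0,0,3]],[[0,0,0],[0,0,3]],[[0,0,0],[0,0,3]],[[0,0,0],[0,0,3]],[[0,0,0],[0,0,3]],[[0,0,0],[0,0,3]],[[0,0,0],[0,0,3]],[[0,0,0],[0,0,3]],[[0,0,0],[0,0,3]],[[0,0,0],[0,0,2]],[[0,0,0],[0,0,0]],[[0,0,0],[0,0,0]]]'; python3 look.py c
```

```text
t: 12.75
position: [0.5396, 0.0868, 0.079]
tcp_rot: [0.087, 3.135, -0.004]
wrist_force: [1.7, -5.7, 13.6]
opening: 0.151
finger_force: 60.8
t 12.75 p [0.5396 0.0868 0.079 ] yaw 176.8 q6 12.4 F [ 1.7 -5.7 13.6] M [-1.25 -0.07 -0.11] z [ 0.006 -0.003 -1.   ]
scene zero -29.81581746544285 334
top zero None 0
```

View pics/cscene.png

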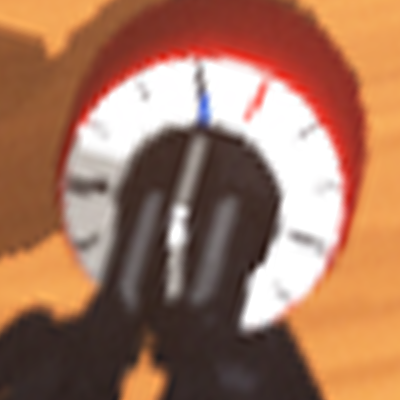

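Zero mark at (257,98), 60 mark at (199,78), and the blue pointer at (204,108) is just past 60. I go about 1 min further and relieve the side force.

```bash
python3 -m pendant '[[[0,-0.001,0],[0,0,1.5]],[[0,0,0],[0,0,1.5]],[[0,0,0],[0,0,1.5]],[[0,0,0],[0,0,1]],[[0,0,0],[0,0,0]],[[0,0,0],[0,0,0]]]'; python3 look.py d
```

```text
t: 13.35
position: [0.5395, 0.0865, 0.079]
tcp_rot: [0.237, 3.127, -0.001]
wrist_force: [2.1, -3.7, 12.6]
opening: 0.149
finger_force: 60.8
t 13.35 p [0.5395 0.0865 0.079 ] yaw 171.3 q6 17.8 F [ 2.1 -3.7 12.6] M [-0.7  -0.13 -0.  ] z [ 0.006 -0.001 -1.   ]
scene zero -30.02759821170189 325
top zero None 0
```

View pics/dscene.png

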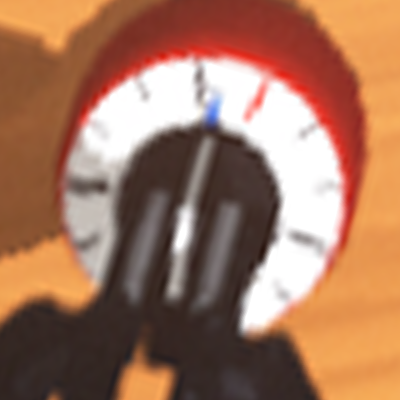

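The pointer at (213,108) is now clearly past the 60 mark at (199,75). Now I turn back.

```bash
python3 -m pendant '[[[0,0,0],[0,0,-2]],[[0,0,0],[0,0,-4]],[[0,0,0],[0,0,-4]],[[0,0,0],[0,0,-4]],[[0,0,0],[0,0,-4]],[[0,0,0],[0,0,-4]],[[0,0,0],[0,0,-4]],[[0,0,0],[0,0,-4]],[[0,0,0],[0,0,-4]],[[0,0,0],[0,0,-4]],[[0,0,0],[0,0,-4]],[[0,0,0],[0,0,-4]]]' && python3 -m pendant '[[[0,0,0],[0,0,-4]],[[0,0,0],[0,0,-4]],[[0,0,0],[0,0,-4]],[[0,0,0],[0,0,-4]],[[0,0,0],[0,0,-4]],[[0,0,0],[0,0,-4]],[[0,0,0],[0,0,-4]],[[0,0,0],[0,0,-4]],[[0,0,0],[0,0,-4]],[[0,0,0],[0,0,-4]],[[0,0,0],[0,0,-4]],[[0,0,0],[0,0,0]],[[0,0,0],[0,0,0]]]'; python3 look.py e
python3 - <<'E'
import cv2; cv2.imwrite("pics/ez.png",cv2.resize(cv2.imread("pics/escene.png"),(600,600),interpolation=cv2.INTER_CUBIC))
E
```

```text
t: 14.45
position: [0.5392, 0.0879, 0.079]
tcp_rot: [-1.01, 2.969, 0.0]
wrist_force: [-0.2, 3.1, 13.5]
opening: 0.155
finger_force: 60.8
t: 15.53
position: [0.538, 0.0886, 0.0789]
tcp_rot: [-2.047, 2.377, 0.001]
wrist_force: [-5.1, 4.1, 16.0]
opening: 0.147
finger_force: 61.3
t 15.5333 p [0.538  0.0886 0.0789] yaw -98.5 q6 -72.2 F [-5.1  4.1 16. ] M [0.92 0.93 0.16] z [ 0.003  0.004 -1.   ]
scene zero -30.050934197902958 312
top zero -30.288812229733654 4
```

View pics/ez.png

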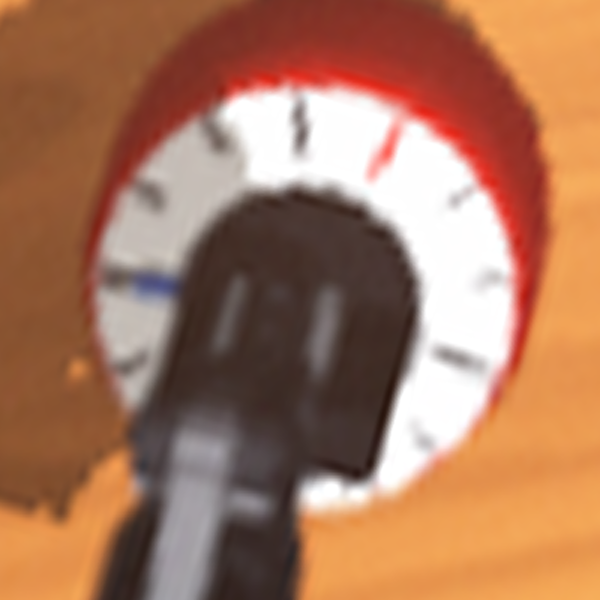

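The blue pointer at (157,288) is about at the 45 mark (120,278). By yaw the dial reads ~45.4 min, so I trim -2.5° and relieve the side load before letting go.

```bash
python3 -m pendant '[[[-0.0005,0.0011,-0.0003],[0,0,-1]],[[0,0,0],[0,0,-1.5]],[[0,0,0],[0,0,0]],[[0,0,0],[0,0,0]]]'; python3 look.py f
```

```text
t: 15.97
position: [0.5378, 0.0887, 0.079]
tcp_rot: [-2.098, 2.332, -0.002]
wrist_force: [-0.5, 2.1, 12.4]
opening: 0.148
finger_force: 60.8
t 15.9667 p [0.5378 0.0887 0.079 ] yaw -96.1 q6 -74.6 F [-0.5  2.1 12.4] M [0.49 0.17 0.08] z [ 0.004  0.002 -1.   ]
scene zero -30.039000829210952 309
top zero -30.197972408623176 55
```

```bash
python3 -m pendant '[[[0,0,0],[0,0,0]],[[0,0,0],[0,0,0]],[[0,0,0],[0,0,0]],[[0,0,0],[0,0,0]]]' 0.55 && python3 -m pendant '[[[0,0,-0.005],[0,0,0]],[[0,0,-0.015],[0,0,0]],[[0,0,-0.03],[0,0,0]],[[0,0,-0.035],[0,0,0]],[[0,0,-0.035],[0,0,0]],[[0,0,-0.035],[0,0,0]],[[0.03,0,-0.02],[0,0,0]],[[0.04,0,0],[0,0,0]],[[0.04,0,0],[0,0,0]],[[0.04,0,0],[0,0,0]],[[0.04,0,0],[0,0,0]],[[0.04,0,0],[0,0,0]],[[0.04,0,0],[0,0,0]],[[0.04,0,0],[0,0,0]],[[0,0,0],[0,0,0]]]'; python3 look.py g
python3 - <<'E'
import cv2,numpy as np
cv2.imwrite("pics/gg.png",np.hstack([cv2.imread(f"pics/g{n}.png") for n in("scene","top")]))
E
```

```text
t: 16.4
position: [0.5358, 0.0876, 0.0762]
tcp_rot: [2.099, -2.336, -0.001]
wrist_force: [-0.4, -0.1, 0.4]
opening: 0.451
finger_force: 0.0
t: 17.65
position: [0.5019, -0.2264, 0.2514]
tcp_rot: [2.09, -2.342, 0.002]
wrist_force: [-0.5, 1.0, -0.2]
opening: 0.451
finger_force: 0.0
t 17.65 p [ 0.5019 -0.2264  0.2514] yaw -96.5 q6 -107.7 F [-0.5  1.  -0.2] M [ 0.02  0.01 -0.05] z [-0.001 -0.002 -1.   ]
scene zero -30.2819771215587 283
top zero None 0
```

View pics/gg.png

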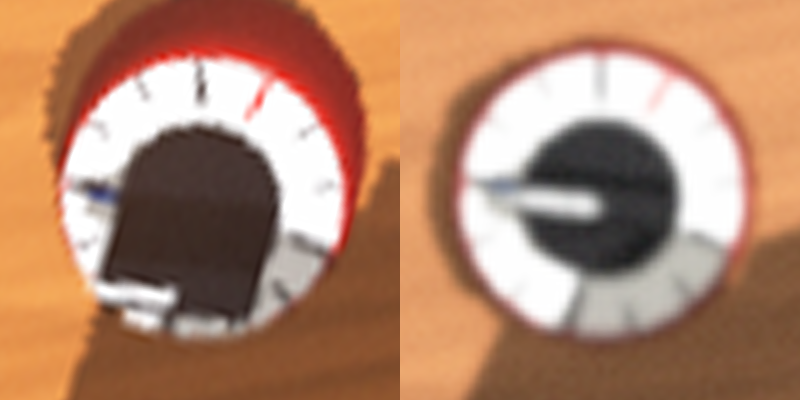

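Released, the top view shows the pointer at (497,185) lying on the 45 mark at (478,184). The white line runs at about 84° in world terms, as wanted, and the timer has hardly moved.

```bash
python3 -c "
from bench import *
print(job_done())"
```

```text
the job is handed in; nothing more can be done
None
```

The timer was wound clearly past 60 (about 61.8 min), turned back and left with its pointer on 45. My readings of the downward push while turning were 11–16 N, the timer shifted only about 1–2 mm on the board, and the arm kept clear of the mug, jar and salt pot. The job is handed in, but I was not shown a verdict.

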